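Slide the sharpening plate out of its rack and seat it in the holder

TASK

The flat sharpening plate lies in the channel of the low wooden rack, flush with the side walls, so that it cannot be gripped there. Slide it along the channel until its front end sticks well out (some 50 mm) over the front of the rack, the end nearer the robot, then pick it up by that end and seat it in the sharpening holder, flat and fully down between the raised end stops. Do not drop it or let it fall to the table, and leave the small roll of black tape and the spanner where they lie.

Things in the scene. Friction and masses are not known exactly. Their poses are not given: they have to be found in the camera images.
- plate: plain grey metal slab 150 x 52 x 10 mm, about 0.2 kg, the same either way round. Origin: centre of its underside; x along its length, y across, z up. It starts in the rack's channel with its centre at x = -15 to +5 mm in the rack's frame: a closed gripper can stand behind it, just above the channel floor, and push it forward. It tips off if its centre passes the rack's front edge.
- rack: fixed wooden rack 190 (x) x 87 (y) x 55 mm high. Origin: centre of its footprint on the table; x along the channel, -x is the front (nearer the robot, front edge at x = -95 mm), z up. Channel: 57 mm wide, flat floor 45 mm above the table, side walls 15 mm thick and 10 mm high (level with the plate's top), open at both ends.
- holder: fixed grey sharpening holder: foot 200 x 90 x 10 mm, on it a pedestal 36 mm wide (56 mm wide beyond 57 mm from the centre) that carries the seat, and black stops at both ends. Origin: centre of its footprint on the table; x along its length, z up.
- holder_seat (a point): centre of the flat seat, 40 mm above the table, axes as the holder's; the plate's underside rests here, its length along x. The stops leave 154 x 56 mm at seat level, rise 5 mm and flare outward. Beyond 60 mm from the centre cheeks guard the long sides; between, the sides are open and fingers have 30 mm below the plate down to the foot.
- tape_2: small roll of black tape lying flat between rack and holder, 53 mm across, 19 mm high, loose; origin: centre of its underside. To be left alone.
- spanner_17: steel combination spanner 184 x 35 x 7 mm lying flat, loose; origin: centre of its underside, y along its length. To be left alone.

How it is judged:
By the outcome, as a careful person would: the job done as asked, in the order asked, and still so for the second after the job is handed in, with the robot touching nothing.
It also fails if it takes over 51 s, if anything falls off the work surface, if the arm or the gripper's body presses on something with over 40 N, if the wrist force passes 120 N, or if a joint passes its speed limit or range.

ROBOT

A 6-joint arm with a two-finger parallel gripper is mounted at the origin on a cart in front of the work surface, level with it; the furniture and walls round the work are solid. World frame = base frame: x ahead of the robot, y to its left, z up, the work surface at z = 0. Lengths are in m, angles in degrees, forces in N, time in s.
With the tool pointing down it reaches from about 0.25 to 0.725 m from the base axis. Payload 9.7 kg.
Tool frame: the origin (TCP) lies midway between the tips of the shut fingers; the grasp point (between the pads) lies 19 mm behind it (bot.grasp_offset is the distance from the TCP to the grasp point, in m); z points along the fingers, x is the direction in which the jaws open and shut, and the axes are right-handed (so a half turn about z gives the same grasp; the last joint's range is limited). The gripper opens to 85 mm and grips with 20 to 120 N. Pads are 22 mm wide; open, the fingers measure 114 mm over their backs; the gripper's body (76 mm by 85 mm) begins 54 mm behind the grasp point. The pads swing forward as they close: fully open they stand 13 mm farther back than shut.
Start: joints at [-74.427, 4.979, 10.078, 95.1, 0, 90], TCP at [0.148, -0.53, 0.231] pointing down, gripper open.
Joint ranges: [-179.16, 179.16], [-48.56, 103.87], [-65.8, 70.77], [-126.05, 130.52], [-82.76, 87.17], [-180, 180]. Speed limits (degrees/s): [127.2, 127.2, 147.25, 180, 180, 180].

INTERFACE

Orientations are given as [roll, pitch, yaw] about the fixed x, y, z axes, in that order (R = Rz(yaw) Ry(pitch) Rx(roll)).
In Python, from workcell import bot gives the robot as it stands.
- The arm moves only by the tool send_rows, never from a script. Its argument "targets" is a list of rows, each a list of 5 numbers: the closure, from 0 (fully open) to 1 (shut), then the shift along the world's x, y, z in mm, then the turn about the world's z in degrees. A call has 1 to 10 rows; each row is the pose to reach, as a shift and turn from the pose commanded when the call began; what a row does not reach only later rows make up. A row lasts 1/8 s, in which the tool goes at most 62.5 mm and 10.7 degrees, less where a joint would pass 70% of its speed; a pose out of reach is approached as far as the arm can. A call with a gripper value outside its range is refused whole. The fingers move at their own pace and stop on an object; "squeeze" is the grip in N (left out, the last holds). Time passes only in rows, so rows that repeat a pose let the fingers close. It gives the time, the measured TCP pose, the force and the opening at its end, in the units of the state.
- bot.get_obs(): the state, without advancing time (a new reading comes with each control period).
- bot.camera(name): name is "side" or "top"; returns a dict with "pixels" (384x512x3 uint8, red, green, blue), "intrinsics" (3x3 intrinsics, pixels), "view" (4x4, takes a point from world to camera coordinates). Camera axes: x right, y down, z forward; pixel columns grow to the right and rows downward; lengths in m; the calibration is good to about 2 mm. A picture is of the moment at which its call begins. There is no depth.
- bot.job_done(): hands the job in, once; it reports no verdict.
The state is a dict: "time": time; "q": joint angles; "qd": joint speeds; "joint_efforts": joint torques, N m; "ee_pos": TCP position; "tcp_rot": TCP orientation; "wrist_force": force on the tool from outside, world axes, zero at the start; "torque": the same for the moment, N m; "opening": finger opening in m.
Only numpy, scipy, OpenCV 4.12 (cv2) and the standard library are available. Lean on these libraries where they do the work, as an engineer would, in place of code of your own. Each camera call takes 0.05 s, during which the arm holds its last target.

## Working session

There is one attempt and no reset: what is moved stays moved. The work goes in short steps, Python scripts to look and compute and a tool call to move; the robot and the scene stay as the last step left them, time stands still between calls to the robot, and variables do not carry over. Pictures are saved under pics/ and viewed, and the job is handed in when it is done.

Besides the shell and the picture viewer there is one more tool, called after "Request:" in YAML: its name, and indented under it one key for each argument. send_rows: Moves the arm, as the interface text tells. Its arguments: {"type":"object","properties":{"targets":{"type":"array","items":{"type":"array","items":{"type":"number"}}},"squeeze":{"type":"number"}},"required":["targets"]}

```bash
mkdir -p pics; ls; python3 - <<'E'
from workcell import bot
import cv2,numpy as np
print(bot.get_obs())
print(bot.grasp_offset)
for n in("top","side"):
    c=bot.camera(n); cv2.imwrite(f"pics/{n}0.png",c["pixels"][:,:,::-1]); print(n,c["intrinsics"].tolist(),np.round(c["view"],4).tolist())
    np.savez(f"{n}0.npz",**c)
E
```

```text
pics
{'time': 0.0, 'q': array([-7.44256600e+01,  5.01017508e+00,  1.00325147e+01,  9.50988247e+01,
        1.17705476e-03,  8.99998465e+01]), 'qd': array([-0.08662866,  0.02130252, -0.02646489, -0.01429463, -0.02518427,
        0.05346444]), 'joint_efforts': array([ 1.35141348e-03, -5.20400620e+01,  4.64796853e+01,  1.67515530e-02,
        1.65986648e-05,  8.98077388e-06]), 'ee_pos': array([ 0.14761069, -0.52957589,  0.23057457]), 'tcp_rot': array([-1.79998823e+02,  7.64850658e-02, -7.44255065e+01]), 'wrist_force': array([ 0.07607028, -0.67385134,  0.39956105]), 'torque': array([ 0.02626372, -0.03104301, -0.00162968]), 'opening': 0.08539496526399337}
0.0187
top [[373.9185452818626, 0.0, 260.68639203174337], [0.0, 373.9185452818626, 189.397947506659], [0.0, 0.0, 1.0]] [[-0.012, -0.9996, -0.0245, 0.0132], [-0.9915, 0.0151, -0.1295, 0.5888], [0.1298, 0.0227, -0.9913, 0.8227], [0.0, 0.0, 0.0, 1.0]]
side [[347.6926362360445, 0.0, 260.9602312711171], [0.0, 347.6926362360445, 191.73295613704903], [0.0, 0.0, 1.0]] [[0.9808, -0.1949, -0.0011, -0.5669], [-0.1355, -0.6778, -0.7226, 0.1231], [0.1401, 0.7089, -0.6912, 0.8087], [0.0, 0.0, 0.0, 1.0]]
```

View pics/top0.png

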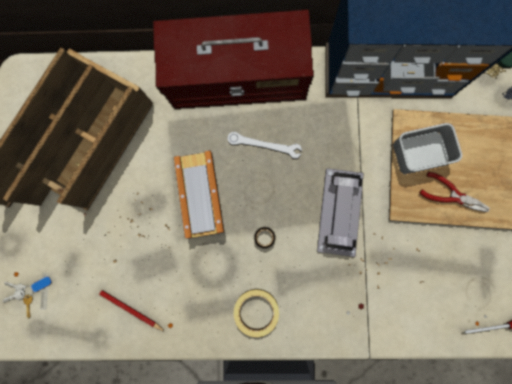

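View pics/side0.png

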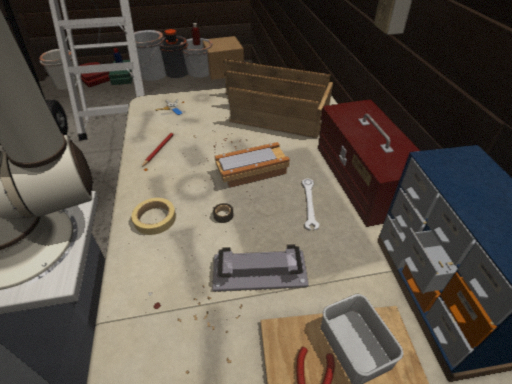

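Top: the rack with the plate is at about (199,195), the holder at (340,212), the tape at (264,238) and the spanner at (264,145). I'll zoom in to get the corners.

```bash
python3 - <<'E'
import cv2,numpy as np
t=np.load("top0.npz")["pixels"][:,:,::-1]; s=np.load("side0.npz")["pixels"][:,:,::-1]
def crop(im,x,y,w,h,f):return cv2.resize(im[y:y+h,x:x+w],None,fx=f,fy=f,interpolation=cv2.INTER_CUBIC)
a=crop(t,165,145,75,100,6); b=crop(t,310,160,60,100,6)
cv2.imwrite("pics/t_crop.png",np.hstack([a[:600,:400],b[:600,:360]]))
cv2.imwrite("pics/s_crop.png",np.vstack([crop(s,205,135,100,50,6),crop(s,205,240,110,50,6)[:, :600]]))
E
```

```text
(no output)
```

View pics/t_crop.png

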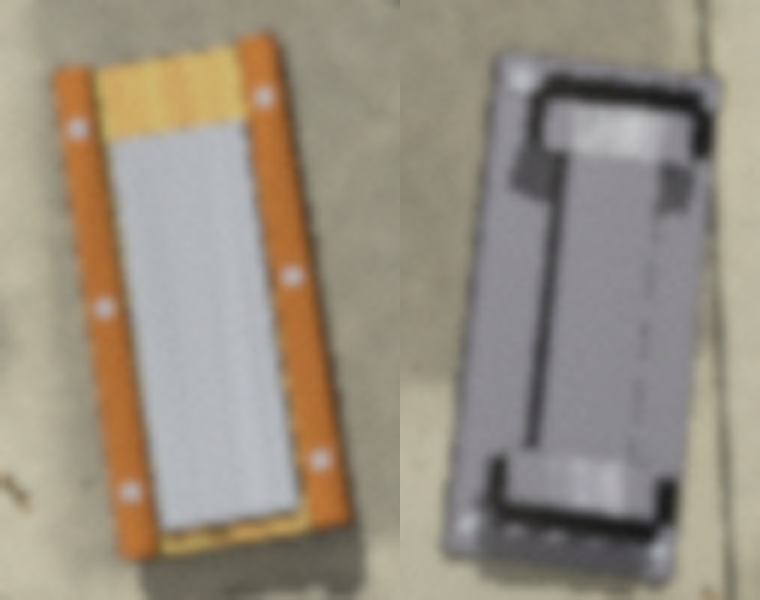

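View pics/s_crop.png

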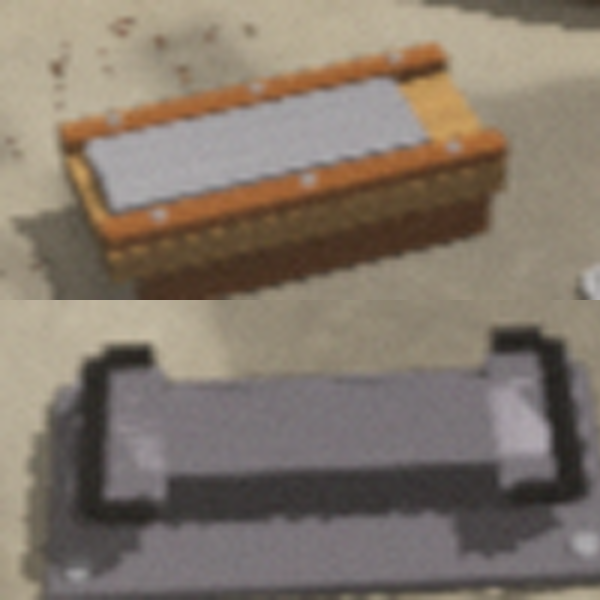

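```bash
cat > fit.py <<'E'
import numpy as np
from scipy.optimize import least_squares
def cam(n,i=0):
    d=np.load(f"{n}{i}.npz"); return d["intrinsics"],d["view"]
def proj(K,V,P):
    P=np.c_[P,np.ones(len(P))]@V.T; p=P[:,:3]@K.T; return p[:,:2]/p[:,2:]
def box(lx,ly,z): return np.array([[lx/2,ly/2,z],[lx/2,-ly/2,z],[-lx/2,-ly/2,z],[-lx/2,ly/2,z]]) # BL,BR,FR,FL (+y left)
def w(p,m):
    c,s=np.cos(p[2]),np.sin(p[2]); return np.c_[m[:,0]*c-m[:,1]*s+p[0],m[:,0]*s+m[:,1]*c+p[1],m[:,2]]
def fit(obs,x0):
    def r(p): return np.concatenate([(proj(*c,w(p,m))-np.array(u)).ravel() for c,m,u in obs])
    s=least_squares(r,x0,x_scale=[.01,.01,.1]); return s.x,np.abs(s.fun).max()
def cr(pts,ox,oy,f=6): return (np.array(pts,float)+.5)/f-.5+[ox,oy]
E
python3 - <<'E'
from fit import *
import cv2
T,S=cam("top"),cam("side")
rt=cr([(55,68),(275,35),(352,525),(128,560)],165,145)
rs=cr([(442,43),(507,138),(108,240),(62,125)],205,135)
pt=cr([(108,143),(243,122),(302,510),(165,530)],165,145)
ps=cr([(395,78),(432,137),(112,212),(85,145)],205,135)
ht=cr([(95,52),(320,75),(268,583),(43,553)],310,160)
R=box(.19,.087,.055);P=box(.15,.052,.055);H=box(.2,.09,.01)
for nm,m,t,s,x0 in(("rack",R,rt,rs,[.5,.2,.1]),("plate",P,pt,ps,[.5,.2,.1])):
    for o in([(T,m,t)],[(S,m,s)],[(T,m,t),(S,m,s)]):
        p,e=fit(o,x0);print(nm,np.round(p[:2]*1000,1),np.degrees(p[2]).round(2),e.round(2))
p,e=fit([(T,H,ht)],[.5,-.2,0]);print("holder",np.round(p[:2]*1000,1),np.degrees(p[2]).round(2),e.round(2))
print(proj(*S,w(p,H)))
for n,V in (("top",T[1]),("side",S[1])): print(n,-V[:3,:3].T@V[:3,3])
s=np.load("side0.npz")["pixels"][:,:,::-1]
c=cv2.resize(s[240:300,203:323],None,fx=6,fy=6,interpolation=cv2.INTER_CUBIC)
cv2.imwrite("pics/s_hold.png",c)
# tape, spanner quick on table plane
def back(c,u,z):
    K,V=c;d=V[:3,:3].T@np.linalg.inv(K)@[*u,1];o=-V[:3,:3].T@V[:3,3];return o+d*(z-o[2])/d[2]
for u in((264,238),(234,138),(298,152)):print(back(T,u,.01).round(3))
E
```

```text
rack [579.6 146.4] 8.97 0.68
rack [582.  148.5] 9.07 0.97
rack [580.5 146.8] 8.98 1.45
plate [568.  145.4] 8.89 0.53
plate [569.7 144.6] 8.3 0.64
plate [568.7 145.2] 8.73 0.97
holder [ 537.3 -179.5] -8.0 0.72
[[301.79520081 249.09921362]
 [307.92215751 284.19972681]
 [211.12014584 289.12183503]
 [213.00719167 253.24909674]]
top [ 0.47716662 -0.01434523  0.89209358]
side [ 0.45936285 -0.60036157  0.64733918]
[ 0.478 -0.001  0.01 ]
[0.719 0.069 0.01 ]
[ 0.682 -0.085  0.01 ]
```

View pics/s_hold.png

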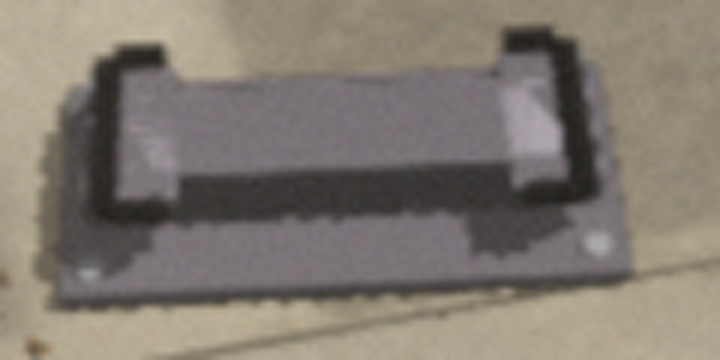

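```bash
python3 - <<'E'
from fit import *
T,S=cam("top"),cam("side")
H=box(.2,.09,.01)
ht=cr([(95,52),(320,75),(268,583),(43,553)],310,160)
hs=cr([(597,60),(632,267),(54,295),(65,85)],203,240)
for o in([(T,H,ht)],[(S,H,hs)],[(T,H,ht),(S,H,hs)]):
    p,e=fit(o,[.5,-.2,0]);print(np.round(p[:2]*1000,1),np.degrees(p[2]).round(2),e.round(2))
E
```

```text
[ 537.3 -179.5] -8.0 0.72
[ 537.8 -179.8] -8.1 0.5
[ 537.6 -179.7] -8.05 0.74
```

Request:
send_rows:
  targets:
    - [1,60,80,0,10]
    - [1,120,160,0,20]
    - [1,180,240,0,30]
    - [1,240,320,0,40]
    - [1,270,370,0,50]
    - [1,300,420,0,60]
    - [1,330,460,0,70]
    - [1,360,500,0,80]
  squeeze: 60

```text
time: 1.1
ee_pos: [0.4412, -0.1227, 0.2312]
tcp_rot: [180.0, -0.0, 5.9]
wrist_force: [0.6, -1.5, 0.3]
opening: 0.0
```

Request:
send_rows:
  targets:
    - [1,30,40,0,10]
    - [1,60,80,0,20]
    - [1,85,115,0,30]
    - [1,110,150,0,40]
    - [1,140,185,0,50]
    - [1,170,220,0,60]
    - [1,190,250,0,70]
    - [1,205,270,0,80]
    - [1,218,282,0,90]
    - [1,218,282,0,93]

```text
time: 2.35
ee_pos: [0.6589, 0.1584, 0.2297]
tcp_rot: [-179.9, 0.0, 98.8]
wrist_force: [-0.1, -0.7, -0.1]
opening: -0.0003
```

```bash
python3 - <<'E'
from workcell import bot
o=bot.get_obs();print(o['q'].round(1),o['ee_pos'].round(4),o['tcp_rot'].round(2),o['qd'].round(1))
E
```

```text
[13.5 24.1 32.9 99.   0.   4.7] [0.6589 0.1584 0.2297] [-179.89    0.     98.83] [ -0.7  -1.4  -1.3   0.3  -0.2 -21.4]
```

Request:
send_rows:
  targets:
    - [1,0,0,-50,0]
    - [1,0,0,-100,0]
    - [1,0,0,-150,0]
    - [1,0,0,-155,0]
    - [1,0,0,-155,0]

```text
time: 2.98
ee_pos: [0.6588, 0.1575, 0.0777]
tcp_rot: [180.0, -0.0, 98.6]
wrist_force: [0.3, 0.9, 0.1]
opening: 0.0001
```

```bash
python3 - <<'E'
from workcell import bot
import cv2,numpy as np
from fit import *
ims=[]
for n in("top","side"):
    c=bot.camera(n); np.savez(f"{n}1.npz",**c)
    o=bot.get_obs(); p=o['ee_pos'];u=proj(c["intrinsics"],c["view"],p[None])[0];print(n,p.round(4),u)
    im=c["pixels"][:,:,::-1]
    x,y=(150,130) if n=="top" else (200,100)
    ims.append(cv2.resize(im[y:y+100,x:x+110],None,fx=3.6,fy=5*.72,interpolation=cv2.INTER_CUBIC))
cv2.imwrite("pics/b1.png",np.hstack(ims))
E
```

```text
top [0.6595 0.1577 0.0788] [191.52438217 156.73439075]
side [0.6597 0.1577 0.0792] [278.85605676 144.42744016]
```

View pics/b1.png

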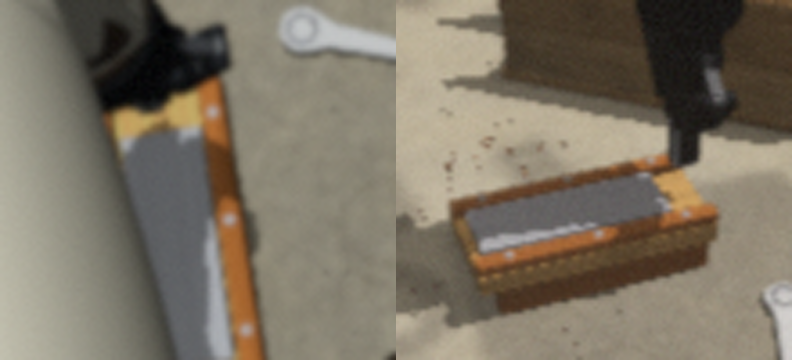

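Request:
send_rows:
  targets:
    - [1,3,1,-10,0.3]
    - [1,3,1,-20,0.3]
    - [1,3,1,-26,0.3]
    - [1,3,1,-26,0.3]
    - [1,3,1,-26,0.3]

```text
time: 3.7
ee_pos: [0.6615, 0.1584, 0.0505]
tcp_rot: [180.0, -0.0, 98.9]
wrist_force: [0.5, 0.3, 0.3]
opening: 0.0001
```

Request:
send_rows:
  targets:
    - [1,-3,-0.5,-1.5,0]
    - [1,-8,-1.3,-1.5,0]
    - [1,-14,-2.2,-1.5,0]
    - [1,-20,-3.2,-1.5,0]
    - [1,-26,-4.1,-1.5,0]
    - [1,-32,-5.1,-1.5,0]
    - [1,-38,-6.0,-1.5,0]
    - [1,-44,-7.0,-1.5,0]
    - [1,-49,-7.8,-1.5,0]
    - [1,-52,-8.2,-1.5,0]

```text
time: 4.95
ee_pos: [0.6092, 0.1502, 0.0489]
tcp_rot: [180.0, -0.0, 98.9]
wrist_force: [0.6, 0.1, -0.2]
opening: 0.0001
```

```bash
cat > snap.py <<'E'
from workcell import bot
import cv2,numpy as np,sys
from fit import *
# usage: snap.py idx topx topy sidex sidey
i=sys.argv[1]; a=list(map(int,sys.argv[2:6])); ims=[]
for n,(x,y) in(("top",a[:2]),("side",a[2:])):
    c=bot.camera(n); np.savez(f"{n}{i}.npz",**c)
    im=c["pixels"][:,:,::-1]
    ims.append(cv2.resize(im[y:y+120,x:x+80],None,fx=5,fy=5,interpolation=cv2.INTER_CUBIC) if n=="top" else cv2.resize(im[y:y+120,x:x+80],None,fx=5,fy=5,interpolation=cv2.INTER_CUBIC))
cv2.imwrite(f"pics/b{i}.png",np.hstack(ims)); o=bot.get_obs(); print(o['time'],o['ee_pos'].round(4),o['tcp_rot'].round(2),o['wrist_force'].round(1),o['q'].round(1))
E
python3 snap.py 2 160 140 205 110
```

```text
5.05 [0.6091 0.1501 0.0488] [-179.98    0.     98.88] [-0.2  0.2  0.2] [13.8 15.8  2.3 76.5  0.   5. ]
```

View pics/b2.png

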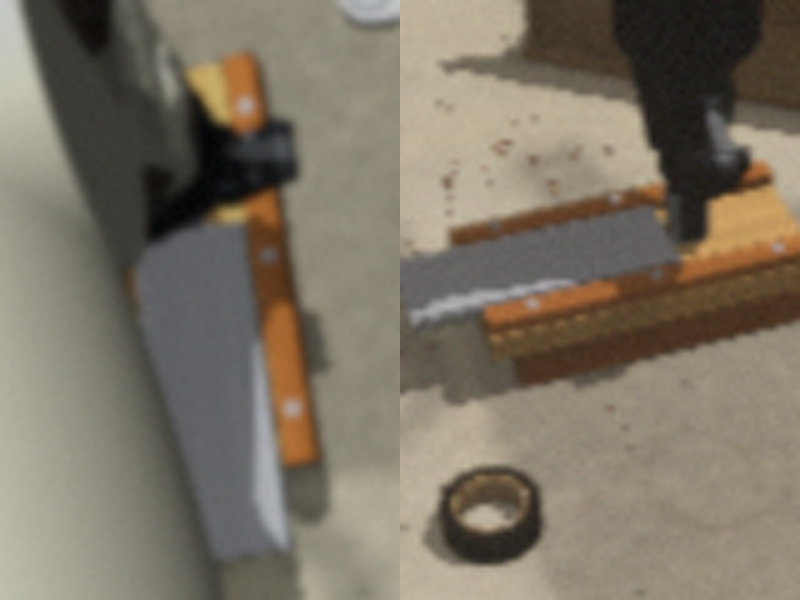

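```bash
cat >> fit.py <<'E'
def back(c,u,z):
    K,V=c;d=V[:3,:3].T@np.linalg.inv(K)@[*u,1];o=-V[:3,:3].T@V[:3,3];return o+d*(z-o[2])/d[2]
def inrack(p):
    a=np.radians(9);d=np.array(p[:2])-[.5805,.1468];return np.round(1e3*np.array([d@[np.cos(a),np.sin(a)],d@[-np.sin(a),np.cos(a)]]),1)
E
python3 - <<'E'
from fit import *
for u in cr([(290,551),(215,559),(247,223)],160,140,5): print('top',inrack(back(cam("top"),u,.055)))
for u in cr([(282,260),(250,206)],205,110,5): print('side',inrack(back(cam("side"),u,.055)))
E
```

```text
top [-132.8  -24.3]
top [-130.7    9.2]
top [ 15.8 -27.6]
side [ 18.1 -27. ]
side [17.9 24.6]
```

Request:
send_rows:
  targets:
    - [1,-4,-0.6,0,0]
    - [1,-8,-1.3,0,0]
    - [1,-12,-1.9,0,0]
    - [1,-15,-2.4,0,0]
    - [1,-16,-2.5,0,0]
    - [1,-16,-2.5,0,0]
    - [1,-6,-1,0,0]
    - [1,-6,-1,40,0]
    - [1,-20,0,90,0]
    - [0,-60,0,130,0]

```text
time: 6.3
ee_pos: [0.5503, 0.1503, 0.1801]
tcp_rot: [180.0, -0.0, 98.8]
wrist_force: [-0.2, 0.2, 0.1]
opening: 0.017
```

Request:
send_rows:
  targets:
    - [0,-45,-12,0,0]
    - [0,-83,-22,0,0]
    - [0,-83,-22,-50,0]
    - [0,-83,-22,-70,0]
    - [0,-83,-22,-70,0]
    - [0,-83,-22,-70,0]

```text
time: 7.05
ee_pos: [0.4672, 0.1284, 0.1099]
tcp_rot: [179.9, -0.0, 98.9]
wrist_force: [1.1, -0.1, 1.0]
opening: 0.0853
```

```bash
python3 snap.py 3 160 150 190 110
```

```text
7.15 [0.4673 0.1284 0.11  ] [ 1.799e+02 -1.000e-02  9.887e+01] [0.2 0.2 0.4] [ 15.4  -4.7 -13.1  81.6  -0.    6.5]
```

View pics/b3.png

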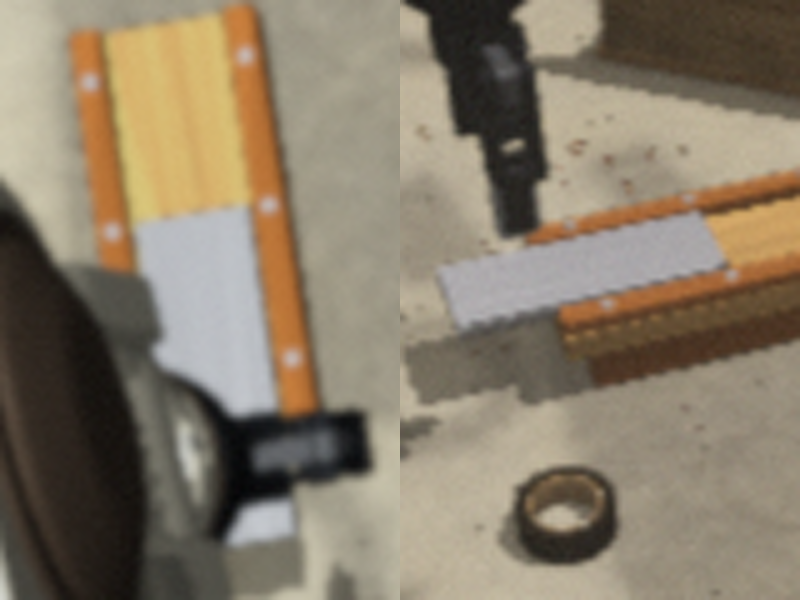

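The top crop shows the plate's rear edge at (133,220)-(250,206). Side shows the front corners at (438,268) and (457,328), well past the front of the rack.

```bash
python3 - <<'E'
from fit import *
T,S=cam("top",3),cam("side",3)
P=box(.15,.052,.055)
t=cr([(133,220),(250,206),(296,537)],160,150,5); s=cr([(300,211),(327,265),(57,328),(38,268)],190,110,5)
for o in([(T,P[:3],t)],[(S,P,s)],[(T,P[:3],t),(S,P,s)]):
    p,e=fit(o,[.5,.13,.15]);print(np.round(p*[1e3,1e3,57.3],2),e.round(2),inrack(p), np.round(1e3*(p[:2]-.042*np.array([np.cos(p[2]),np.sin(p[2])])),1))
E
```

```text
[508.15 136.22   8.23] 0.47 [-73.1   0.9] [466.6 130.2]
[509.31 135.76   8.52] 0.59 [-72.    0.2] [467.8 129.5]
[508.7  136.06   8.31] 0.7 [-72.6   0.6] [467.1 130. ]
```

Request:
send_rows:
  targets:
    - [0,0,1,-25,0]
    - [0,0,1,-50,0]
    - [0,0,1,-70,0]
    - [0,0,1,-84,0]
    - [0,0,1,-84,0]
    - [0.3,0,1,-84,0]
    - [1,0,1,-84,0]
    - [1,0,1,-84,0]
    - [1,0,1,-84,0]
    - [1,0,1,-84,0]
  squeeze: 90

```text
time: 8.4
ee_pos: [0.467, 0.1295, 0.0261]
tcp_rot: [179.9, -0.0, 98.9]
wrist_force: [-1.5, 0.6, 6.3]
opening: 0.0508
```

```bash
python3 snap.py 4 160 150 190 110
```

```text
8.5 [0.4671 0.1294 0.0261] [ 1.7989e+02 -2.0000e-02  9.8880e+01] [-1.9  0.8  5.2] [ 15.5  -2.9 -20.7  72.1   0.    6.6]
```

View pics/b4.png

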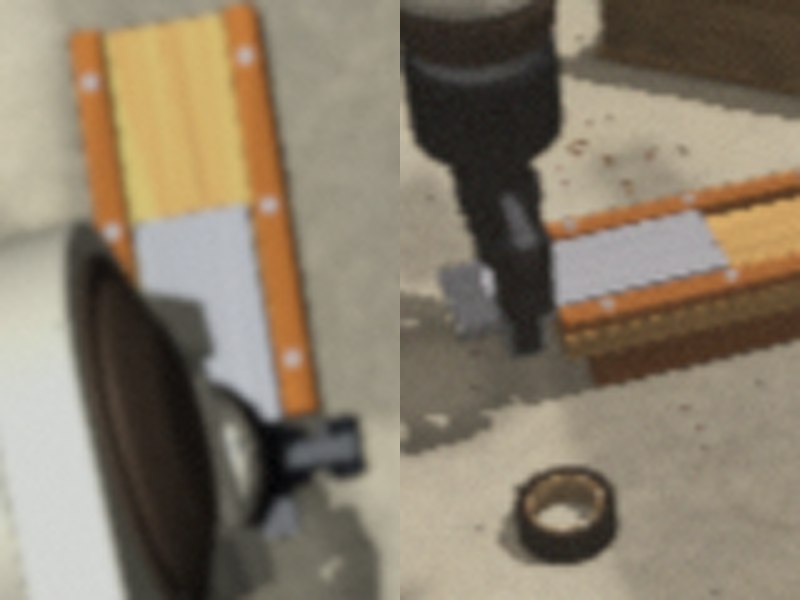

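Request:
send_rows:
  targets:
    - [1,0,0,3,0]
    - [1,0,0,8,0]
    - [1,0,0,16,0]
    - [1,0,0,28,0]
    - [1,0,0,42,0]
    - [1,0,0,56,0]
    - [1,0,0,66,0]
    - [1,0,0,70,0]
    - [1,0,0,70,0]

```text
time: 9.62
ee_pos: [0.4665, 0.1292, 0.0949]
tcp_rot: [180.0, -0.0, 98.9]
wrist_force: [-0.1, 0.4, -2.6]
opening: 0.0505
```

```bash
python3 snap.py 5 160 150 190 90
```

```text
9.725 [0.4662 0.1291 0.0943] [-179.95    0.     98.87] [-0.7 -0.6 -2. ] [ 15.5  -4.5 -14.6  80.    0.    6.6]
```

View pics/b5.png

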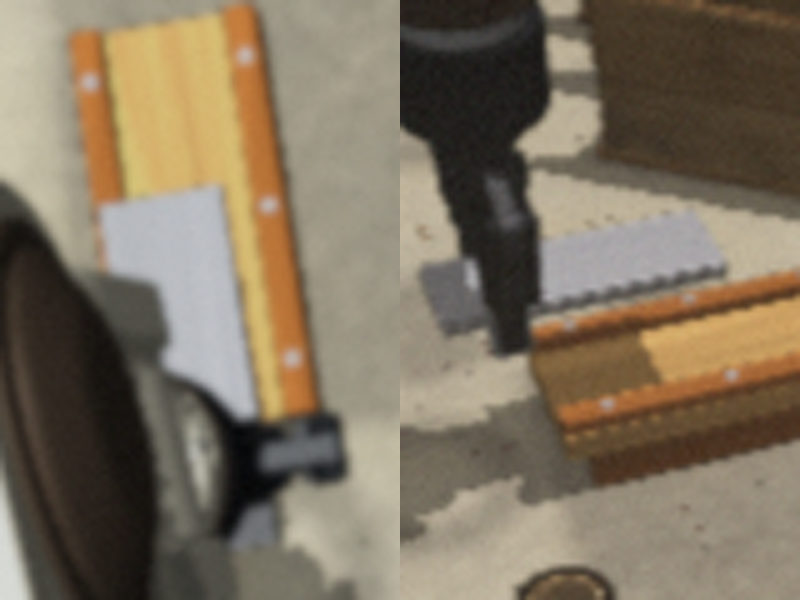

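The plate is held and looks level, with its rear edge in the side crop at (695,212)-(727,265). Next I carry it over the holder.

Request:
send_rows:
  targets:
    - [1,2,-20,0,-1]
    - [1,5,-55,0,-3]
    - [1,9,-95,0,-5.5]
    - [1,14,-140,0,-8]
    - [1,18,-185,0,-10.5]
    - [1,22,-225,0,-13]
    - [1,26,-265,0,-15]
    - [1,28,-290,0,-16.5]
    - [1,29.4,-303,0,-16.9]
    - [1,29.4,-303,0,-16.9]

```text
time: 10.98
ee_pos: [0.4956, -0.174, 0.0943]
tcp_rot: [-180.0, -0.0, 81.9]
wrist_force: [0.2, 0.9, -1.7]
opening: 0.0505
```

Request:
send_rows:
  targets:
    - [1,0,0,-10,0]
    - [1,0,0,-25,0]
    - [1,0,0,-38,0]
    - [1,0,0,-45,0]
    - [1,0,0,-45,0]
    - [1,0,0,-45,0]

```text
time: 11.72
ee_pos: [0.4961, -0.1739, 0.0502]
tcp_rot: [180.0, 0.0, 82.0]
wrist_force: [0.1, -0.7, -2.4]
opening: 0.0502
```

```bash
python3 snap.py 6 300 150 205 190;python3 - <<'E'
import cv2,numpy as np
s=np.load("side6.npz")["pixels"][:,:,::-1]
cv2.imwrite("pics/s6.png",cv2.resize(s[200:300,195:325],None,fx=6,fy=6,interpolation=cv2.INTER_CUBIC))
E
```

```text
11.825 [ 0.4961 -0.1739  0.0503] [1.7995e+02 1.0000e-02 8.1970e+01] [-0.   0.6 -2.5] [-19.3   2.1 -13.   74.9  -0.  -11.3]
```

View pics/b6.png

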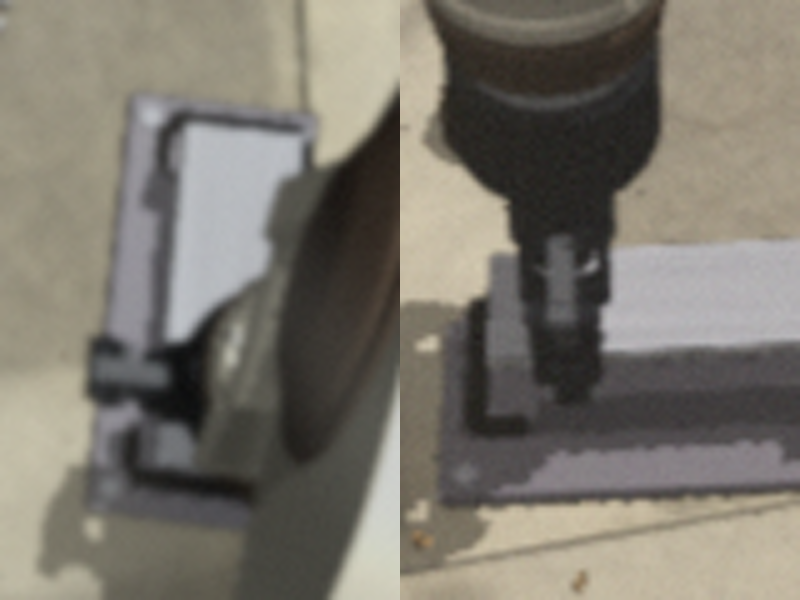

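View pics/s6.png

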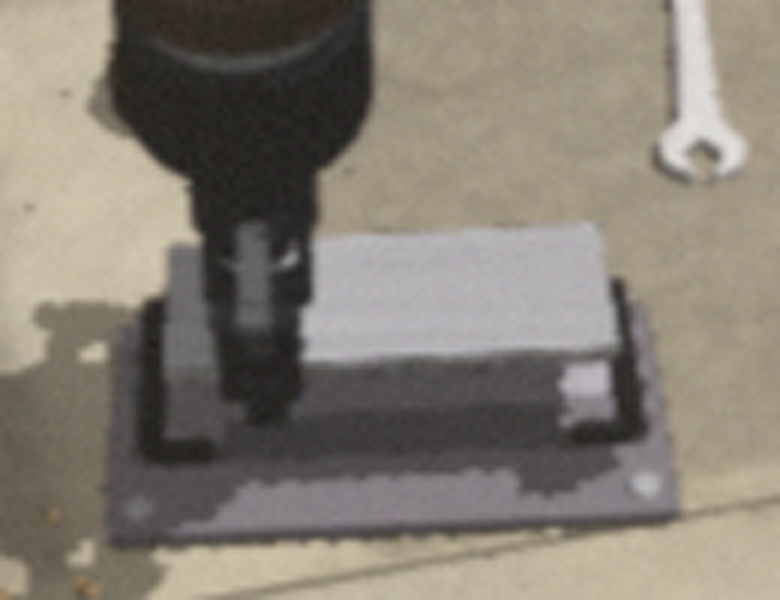

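```bash
python3 - <<'E'
from fit import *
T,S=cam("top",6),cam("side",6)
p=[.5376,-.1797,np.radians(-8.05)]
P=box(.15,.052,.079)
print("pred top crop",((proj(*T,w(p,P))-[300,150]+.5)*5-.5).round(0).tolist()); print("pred side crop",((proj(*S,w(p,P))-[195,200]+.5)*6-.5).round(0).tolist())
t=cr([(183,122),(308,135)],300,150,5); s=cr([(598,225),(620,350),(168,243)],195,200)
for z in(.077,.079,.081):
  P=box(.15,.052,z)
  p,e=fit([(T,P[:2],t),(S,P[[0,1,3]],s)],[.53,-.18,-.14]);print(z,np.round(p*[1e3,1e3,57.3],2),e.round(2))
E
```

```text
pred top crop [[189.0, 121.0], [308.0, 136.0], [275.0, 479.0], [153.0, 463.0]]
pred side crop [[597.0, 224.0], [616.0, 348.0], [159.0, 370.0], [163.0, 243.0]]
0.077 [ 538.64 -178.72   -8.24] 0.67
0.079 [ 538.34 -179.56   -7.94] 1.03
0.081 [ 538.05 -180.4    -7.64] 1.4
```

Request:
send_rows:
  targets:
    - [1,-0.3,0,-8,0]
    - [1,-0.3,0,-15,0]
    - [1,-0.3,0,-20,0]
    - [1,-0.3,0,-24,0]
    - [1,-0.3,0,-26,0]
    - [1,-0.3,0,-27,0]
    - [1,-0.3,0,-27,0]

```text
time: 12.7
ee_pos: [0.4956, -0.1739, 0.023]
tcp_rot: [180.0, 0.0, 82.0]
wrist_force: [-1.2, -0.5, -2.6]
opening: 0.0502
```

Request:
send_rows:
  targets:
    - [1,0,0,-0.7,0]
    - [1,0,0,-1.3,0]
    - [1,0,0,-1.3,0]

```text
time: 13.08
ee_pos: [0.4957, -0.1739, 0.0216]
tcp_rot: [180.0, 0.0, 82.0]
wrist_force: [0.2, -1.5, -0.6]
opening: 0.0505
```

```bash
python3 snap.py 7 300 150 205 190;python3 - <<'E'
import cv2,numpy as np
s=np.load("side7.npz")["pixels"][:,:,::-1]
cv2.imwrite("pics/s7.png",cv2.resize(s[200:300,195:325],None,fx=6,fy=6,interpolation=cv2.INTER_CUBIC))
E
```

```text
13.175 [ 0.4957 -0.1739  0.0216] [1.7998e+02 1.0000e-02 8.1970e+01] [ 0.2 -1.6 -1.2] [-19.3   2.9 -15.4  71.7  -0.  -11.3]
```

View pics/s7.png

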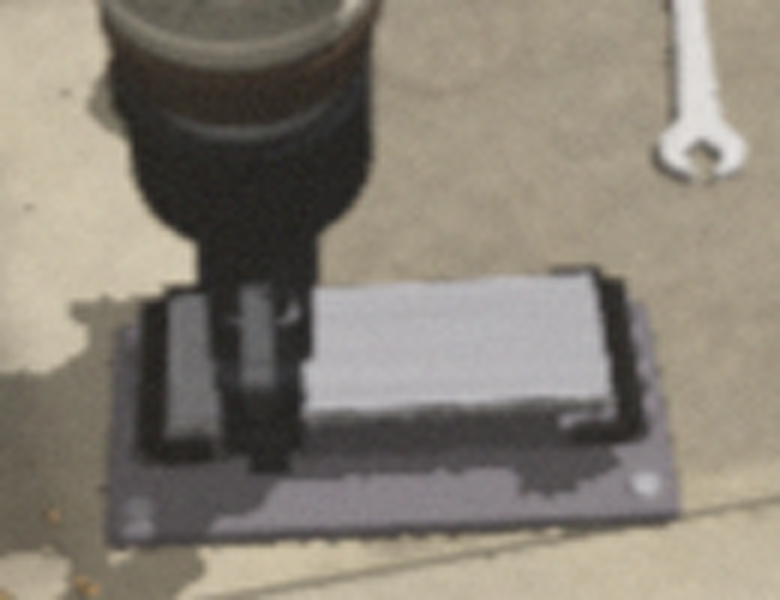

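Request:
send_rows:
  targets:
    - [1,0,0,-0.5,0]
    - [1,0,0,-1,0]
    - [1,0,0,-1,0]

```text
time: 13.55
ee_pos: [0.4957, -0.1739, 0.0212]
tcp_rot: [180.0, 0.0, 82.0]
wrist_force: [-1.9, -2.6, 6.8]
opening: 0.0506
```

Wrist force is up to about +7 N, so it's touching the seat. I'll release and retreat straight up.

Request:
send_rows:
  targets:
    - [0.3,0,0,0.5,0]
    - [0,0,0,0.5,0]
    - [0,0,0,0.5,0]
    - [0,0,0,0.5,0]
    - [0,0,0,15,0]
    - [0,0,0,40,0]
    - [0,0,0,80,0]
    - [0,0,0,120,0]
    - [0,0,0,150,0]
    - [0,0,0,150,0]

```text
time: 14.8
ee_pos: [0.4967, -0.1742, 0.1741]
tcp_rot: [179.7, 0.1, 82.0]
wrist_force: [-0.3, -0.5, -0.9]
opening: 0.0853
```

Request:
send_rows:
  targets:
    - [0,-60,0,0,0]
    - [0,-110,40,20,0]
    - [0,-150,90,40,0]
    - [0,-180,130,40,0]
    - [0,-190,170,40,0]
    - [0,-190,200,40,0]
    - [0,-190,200,40,0]

```text
time: 15.68
ee_pos: [0.3051, 0.0275, 0.2103]
tcp_rot: [180.0, -0.0, 82.2]
wrist_force: [-0.2, -1.3, -0.8]
opening: 0.0854
```

```bash
python3 snap.py 8 300 150 205 190;python3 - <<'E'
import cv2,numpy as np
s=np.load("side8.npz")["pixels"][:,:,::-1];t=np.load("top8.npz")["pixels"][:,:,::-1]
cv2.imwrite("pics/s8.png",np.hstack([cv2.resize(s[235:300,200:320],None,fx=4,fy=4,interpolation=cv2.INTER_CUBIC),cv2.resize(t[160:225+35,310:370],None,fx=4,fy=4,interpolation=cv2.INTER_CUBIC)[:260]]) )
cv2.imwrite("pics/t8.png",cv2.resize(t[160:260,310:370],None,fx=6,fy=6,interpolation=cv2.INTER_CUBIC))
cv2.imwrite("pics/f8.png",t)
cv2.imwrite("pics/s8b.png",cv2.resize(s[240:300,203:323],None,fx=6,fy=6,interpolation=cv2.INTER_CUBIC))
E
```

```text
15.775 [0.3054 0.0262 0.2103] [-1.7998e+02  2.0000e-02  8.2050e+01] [0.7 0.7 0.1] [  4.9 -28.7 -20.3  98.4  -0.   12.9]
```

View pics/s8b.png

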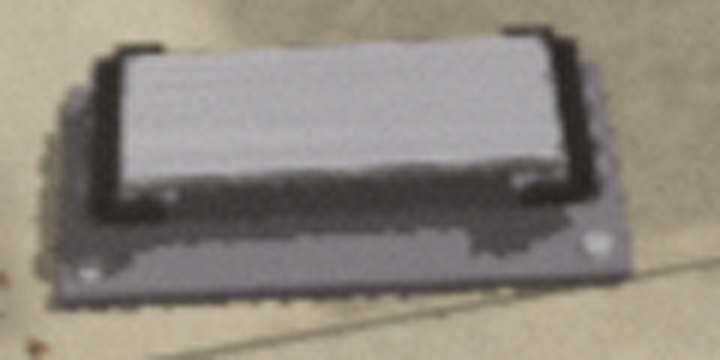

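View pics/t8.png

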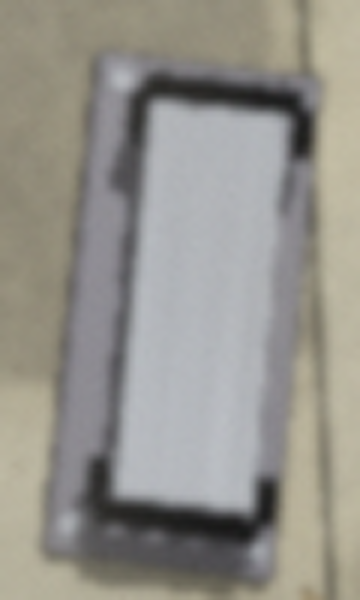

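View pics/f8.png

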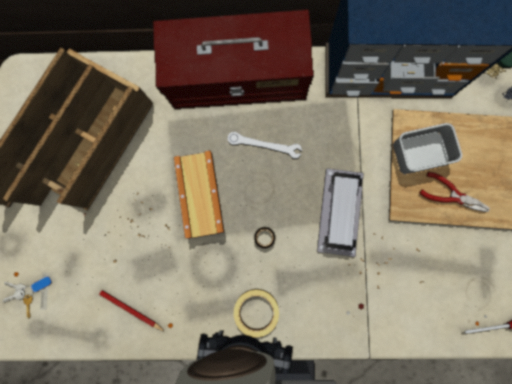

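```bash
python3 - <<'E'
from fit import *
T,S=cam("top",8),cam("side",8)
t=cr([(150,97),(292,110),(256,515),(110,498)],310,160); s=cr([(547,38),(563,162),(122,190),(125,57)],203,240)
for z in(.046,.048,.050,.052,.054):
  P=box(.15,.052,z);p,e=fit([(T,P,t),(S,P,s)],[.53,-.18,-.14])
  r=np.r_[(proj(*T,w(p,P))-t).ravel(),(proj(*S,w(p,P))-s).ravel()]
  print(z,np.round(p*[1e3,1e3,57.3],2),e.round(2),np.sqrt((r**2).mean()).round(3))
# per-corner triangulation
import cv2
X=cv2.triangulatePoints(T[0]@T[1][:3],S[0]@S[1][:3],t.T,s.T);print((X[:3]/X[3]).T.round(4))
E
```

```text
0.046 [ 538.49 -179.9    -7.6 ] 1.01 0.534
0.048 [ 538.33 -180.29   -7.61] 0.68 0.441
0.05 [ 538.17 -180.69   -7.61] 1.06 0.504
0.052 [ 538.   -181.08   -7.62] 1.45 0.683
0.054 [ 537.84 -181.48   -7.62] 1.84 0.913
[[ 0.6169 -0.1638  0.0473]
 [ 0.6095 -0.2166  0.049 ]
 [ 0.4598 -0.1971  0.0471]
 [ 0.467  -0.1433  0.0483]]
```

Triangulation puts the plate's top corners at z = 47–49 mm against a nominal 50 mm. It is level, and centred within 1.2 mm or so of the seat.

```bash
python3 -c "
from workcell import bot
print(bot.job_done())"
```

```text
the job is handed in; nothing more can be done
None
```

I slid the plate along the channel with the closed gripper until it stuck out about 53 mm over the front of the rack. I then gripped it by that end, carried it to the holder, lowered it until it touched the seat (about 7 N), let go and backed away. The job was handed in at about 16 s.

**Last checks, from both cameras with the arm clear:**
- **Seating:** the plate lies between the black stops. Its top corners measure 47–49 mm above the table, against 50 mm expected when fully seated, which is within the 2 mm calibration error. There is no tilt beyond measurement noise.
- **Position:** its centre is about 1 mm from the seat's centre and its angle is within 0.5° of the holder's.
- **Tape and spanner:** both look unmoved in the images.

No check failed. The biggest disagreement was 1–2 mm between the two cameras on where the rack and the plate were.

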